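Seat the cell cap and hold the spring shutter open

ROBOT

A 6-joint arm with a two-finger parallel gripper is mounted at the origin on a cart in front of the work surface, level with it; the furniture and walls round the work are solid. World frame = base frame: x ahead of the robot, y to its left, z up, the work surface at z = 0. Lengths are in m, angles in rad, forces in N, time in s.
With the tool pointing down it reaches from about 0.225 to 0.875 m from the base axis. Payload 3.4 kg.
Tool frame: the origin (TCP) lies at the very end of the fingers, on their centre line; the grasp point (between the pads) lies 19 mm behind it; z points along the fingers, y is the direction in which the jaws open and shut (so a half turn about z gives the same grasp; the last joint's range is limited). The gripper opens to 85 mm and grips with 20 to 120 N. Pads are 22 mm wide; open, the fingers measure 114 mm over their backs; the gripper's body (76 mm by 85 mm) begins 54 mm behind the grasp point. The pads swing forward as they close: fully open they stand 13 mm farther back than shut.
Start: joints at [-1.382, 0.276, 1.505, -0, 1.361, -0.121], TCP at [0.175, -0.548, 0.231] pointing down, gripper open.
Joint ranges: [-2.89, 2.89], [-0.75, 2.08], [0.22, 2.7], [-1.18, 4.32], [0.11, 2.71], [-2.7, 2.7]. Speed limits (rad/s): [2.57, 2.57, 3.14, 3.14, 3.14, 3.14].

INTERFACE

Orientations are given as a unit quaternion [w, x, y, z].
In Python, from station import sensors, optics, sign_off gives the robot as it stands. The module is installed in compiled form; this text tells all that it offers.
- The arm moves only by the tool drive_tool, never from a script. Its argument "series" is a list of rows, each an object with "xyz": the shift along the tool's x, y, z as a fraction of full scale, a list of three; "angular": the turn, a rotation vector about the tool's x, y, z as a fraction of full scale, a list of three; "jaw": the opening, from 0 (shut) to 1 (fully open). A call has 1 to 10 rows; each row shifts and turns the pose as measured when the row begins, along the tool's axes as they then stand; what a row does not reach is not made up. Full scale, the value 1, is 0.04 m for a shift and 60 degrees for a turn. A row lasts 1/10 s, in which the tool goes at most 50 mm and 8.59 degrees, less where a joint would pass 70% of its speed; a pose out of reach is approached as far as the arm can. A call with a number of a shift or a turn outside -1 to 1 is refused whole. A call with a gripper value outside its range is refused whole. The fingers move at their own pace and stop on an object; "grip_force" is the grip in N (left out, the last holds). Time passes only in rows, so rows that do not move let the fingers close. It gives the time, the measured TCP pose, the force and the opening at its end, in the units of the state.
- sensors.observe(): the state, without advancing time (a new reading comes with each control period).
- optics.snapshot(name): name is "scene" or "side" or "wrist"; returns a dict with "image" (420x560x3 uint8, blue, green, red), "mtx" (3x3 intrinsics, pixels), "dist_coeffs" ([k1, k2, p1, p2, k3] as OpenCV has them; the pictures are not rectified), "rvec" (rotation vector, rad) and "tvec" (3), from world to camera coordinates, as OpenCV has them; the wrist camera has in their place "mount" (4x4, takes a point from camera to tool coordinates, whose origin is the TCP and whose axes are the flange's). Camera axes: x right, y down, z forward; pixel columns grow to the right and rows downward; lengths in m; the calibration is good to about 2 mm. A picture is of the moment at which its call begins: read the wrist's pose just before it. There is no depth.
- sign_off(): hands the job in, once; it reports no verdict.
The state is a dict: "time_s": time; "joints": joint angles; "qd": joint speeds; "tau": joint torques, N m; "eef_pos": TCP position; "ee_rot": TCP orientation; "wrist_force": force on the tool from outside, world axes, zero at the start; "moment": the same for the moment, N m; "width": opening from 0.0 (shut) to 1.0 (fully open).
Only numpy, scipy, OpenCV 4.12 (cv2) and the standard library are available. Lean on these libraries where they do the work, as an engineer would, in place of code of your own. Each camera call takes 0.05 s, during which the arm holds its last target.

TASK

Get the optical cell station ready for a reading: with the shutter still closed, press the white cap of the cell straight down until it is fully home. Then swing the spring-loaded shutter arm, whose handle is the red post, all the way round to its open stop and keep holding it there, because it springs shut when let go. Finish while still holding the arm open with the fingers, the cap still fully home and the jars and the weighing boat beside the station left where they stand.

Things in the scene. Friction and masses are not known exactly. Their poses are not given: they have to be found in the camera images.
- cell_station: fixed grey base plate (140 x 240 x 12 mm) with a black cell block (44 mm square, top at height 62) and a beam source (24 mm thick, top at 62). Origin on the worktop, z up, y along the plate's long side. In its frame, mm: cap at x 0, y 95; beam source x 0, y -108 to -58; pivot x 30, y -30; red post x -57, y 20 closed and x -54, y -83 fully open
- cap_top (a point): centre of the flat top of the white knurled push-in cap (36 mm diameter, 10 mm thick) on the black cell block. It faces up; fully home it lies 74.5 mm above the worktop, before that it stands up to 8 mm higher.
- cell_cap (a joint): how far the cap is pressed in, m: 0 is 8 mm proud, 0.008 is fully home. It starts between 0 and 0.003. It is a tight fit: it moves down with a push of about 6 N and stays where it is left.
- shutter_pivot (a point): a point on the vertical axis about which the shutter arm turns, 36 mm above the worktop
- shutter_arm (a joint): angle of the shutter arm, rad, growing anticlockwise seen from above: 0 is closed (where its spring holds it), 1.10 is the open stop, where the arm meets a brass peg. A spring pulls it back to 0 with about 3 N at the post when closed and about 7 N at the stop. Hidden friction is small.
- post_top (a point): centre of the top of the upright red round post, 14 mm in diameter, 46 mm tall, that stands on the end of the aluminium shutter arm, 100 mm from the pivot axis. The top is 82 mm, the foot 36 mm above the worktop. Pegs and arm round it stay below height 42 mm, so fingers may go down to about 48 mm; it can be pinched or pushed
- jar_blue: bystander: white sample jar with a blue cap, 47 mm diameter, 60 mm tall, loose; origin at the centre of its underside
- jar_red: bystander: white sample jar with a red cap, 33 mm diameter, 44 mm tall, loose; origin at the centre of its underside
- boat: bystander: shallow square white weighing boat, 66 x 66 x 14 mm, loose; origin at the centre of its underside

How it is judged:
On the way, in this order (a step that is already met when the one before it is completed fails the run):
1. the cap is pressed fully home while the shutter is still closed (value of joint cell_cap above 0.0068 m and value of joint shutter_arm below 0.3 rad), for 0.2 s.
2. the shutter arm is held at the open stop by the fingers (value of joint shutter_arm above 1.04 rad and contact force between the fingers and shutter_arm above 1 N), for 0.2 s.
At the end, for the whole second after the job is handed in: The program finishes while the fingers hold the shutter arm, post included (contact force over 1 N), the shutter arm is still and within 0.06 rad of its open stop (over 1.04 of 1.10 rad), and the cap is still within 1.2 mm of fully home (all of step 2 and velocity of joint shutter_arm between -0.1 and 0.1 rad/s and value of joint cell_cap above 0.0068 m); the arm keeps its last pose, push and grip.
It fails at once if a jar or the weighing boat was moved by more than 30 mm (distance of any of jar_blue, jar_red, boat from where it was at the start of the episode above 0.03 m).
It fails at once if a jar was tipped over (angle between any of jar_blue, jar_red's own z axis and vertical above 0.5 rad).
It also fails if it takes over 38 s, if anything falls off the work surface, if the arm or the gripper's body presses on something with over 40 N, if the wrist force passes 120 N, or if a joint passes its speed limit or range.

## Working session

There is one attempt and no reset: what is moved stays moved. The work goes in short steps, Python scripts to look and compute and a tool call to move; the robot and the scene stay as the last step left them, time stands still between calls to the robot, and variables do not carry over. Pictures are saved under pics/ and viewed, and the job is handed in when it is done.

Besides the shell and the picture viewer there is one more tool, called after ">>>" in YAML: its name, and indented under it one key for each argument. drive_tool: Moves the arm, as the interface text tells. Its arguments: {"type":"object","properties":{"series":{"type":"array","items":{"type":"object","properties":{"xyz":{"type":"array","items":{"type":"number","minimum":-1,"maximum":1}},"angular":{"type":"array","items":{"type":"number","minimum":-1,"maximum":1}},"jaw":{"type":"number"}}}},"grip_force":{"type":"number"}},"required":["series"]}

```bash
mkdir -p pics; python3 - <<'E'
from station import sensors, optics
import cv2,pickle
s=sensors.observe();print(s)
for n in ["scene","side","wrist"]:
    d=optics.snapshot(n);pickle.dump((s,d),open(f"{n}0.pkl","wb"));cv2.imwrite(f"pics/{n}0.png",d["image"])
    print(n,d["mtx"].tolist(),d["dist_coeffs"],d.get("rvec"),d.get("tvec"),d.get("mount"))
E
```

```text
{'time_s': 0.0, 'joints': array([-1.38202199e+00,  2.76565650e-01,  1.50618282e+00, -1.20628155e-05,
        1.36070753e+00, -1.21003699e-01]), 'qd': array([ 0.00020655,  0.00048418, -0.00279913,  0.00062495, -0.00068078,
       -0.00084881]), 'tau': array([ 7.77792975e-04, -4.16768289e+01, -2.45807666e+01,  2.05225360e-04,
        1.13855608e-02, -1.18960398e-05]), 'eef_pos': array([ 0.17517003, -0.54708029,  0.23043666]), 'ee_rot': array([-9.30939723e-04,  9.88028035e-01,  1.54271626e-01, -3.74582713e-05]), 'wrist_force': array([-0.09866214, -0.5496621 ,  0.58966345]), 'moment': array([ 0.00216903, -0.01423958, -0.00926403]), 'width': 0.9977542659216333}
scene [[426.4715215502098, 0.0, 280.3852380914159], [0.0, 426.4715215502098, 205.19882233530578], [0.0, 0.0, 1.0]] [-0.10189698  0.          0.          0.          0.        ] [ 2.33542111 -0.83135055  0.31474685] [-0.45159747  0.28325736  0.70671741] None
side [[471.2219261584781, 0.0, 276.8134963069952], [0.0, 471.2219261584781, 219.890852720017], [0.0, 0.0, 1.0]] [-0.12226716  0.          0.          0.          0.        ] [ 2.03677049 -0.21597736  0.10388383] [-0.52471796  0.1067008   1.09284528] None
wrist [[322.073519785768, 0.0, 280.29946726170255], [0.0, 322.073519785768, 211.60375573377397], [0.0, 0.0, 1.0]] [-0.04176654  0.          0.          0.          0.        ] None None [[ 1.10483072e-04 -9.61017015e-01 -2.76489213e-01  7.03800811e-02]
 [ 9.99999769e-01 -7.92542576e-05  6.75063360e-04  5.49779720e-04]
 [-6.70660322e-04 -2.76489223e-01  9.61016784e-01 -1.41823873e-01]
 [ 0.00000000e+00  0.00000000e+00  0.00000000e+00  1.00000000e+00]]
```

View pics/scene0.png

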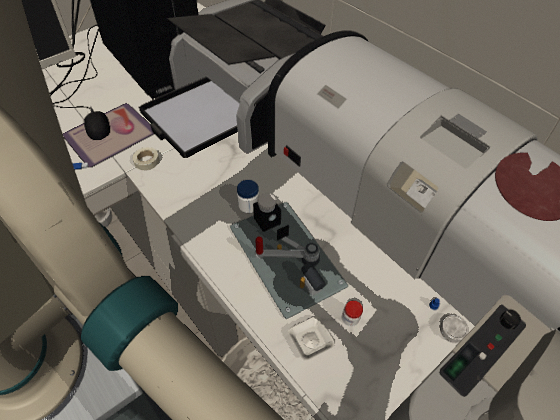

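View pics/side0.png

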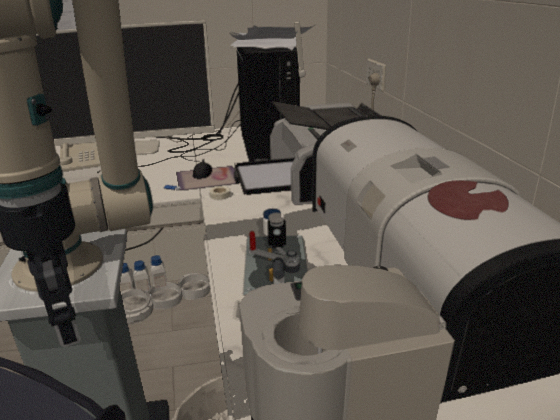

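View pics/wrist0.png

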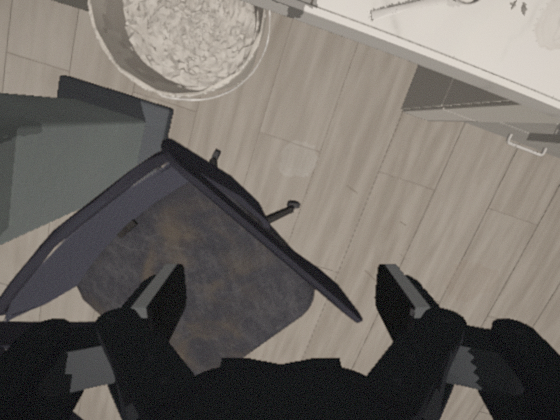

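The scene view shows the plate around (288,258), the red post at (260,245), the blue jar at (247,195), the red jar at (353,310) and the boat at (310,338). In the side view the post is at (253,241). I'll zoom in on both.

```bash
python3 - <<'E'
import cv2,pickle,numpy as np
a=pickle.load(open("scene0.pkl","rb"))[1]["image"][165:365,215:395]
b=pickle.load(open("side0.pkl","rb"))[1]["image"][195:320,205:330]
cv2.imwrite("pics/sz.png",cv2.resize(a,None,fx=3,fy=3,interpolation=cv2.INTER_CUBIC))
cv2.imwrite("pics/sdz.png",cv2.resize(b,None,fx=4,fy=4,interpolation=cv2.INTER_CUBIC))
E
```

```text
(no output)
```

View pics/sz.png

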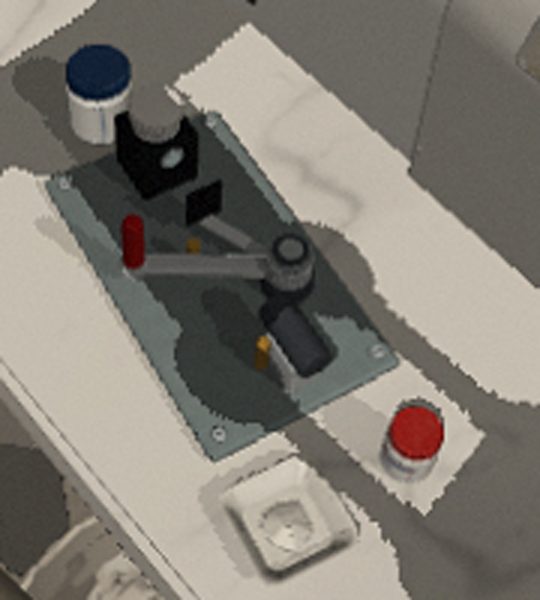

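View pics/sdz.png

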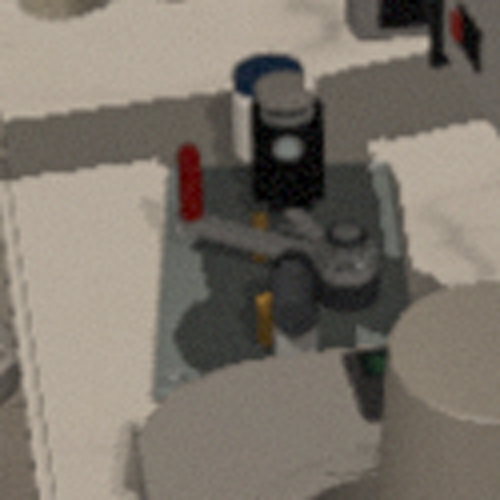

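```bash
cat > h.py <<'E'
import cv2,numpy as np
from scipy.spatial.transform import Rotation as R
def ray(d,px,s=None):
    u=cv2.undistortPoints(np.array([[px]],float),d["mtx"],d["dist_coeffs"])[0,0]
    v=np.array([u[0],u[1],1.])
    if "rvec" in d and d["rvec"] is not None:
        Rm=cv2.Rodrigues(np.array(d["rvec"],float))[0];t=np.array(d["tvec"],float).ravel()
        return -Rm.T@t,Rm.T@v
    q=s["ee_rot"];T=np.eye(4);T[:3,:3]=R.from_quat([q[1],q[2],q[3],q[0]]).as_matrix();T[:3,3]=s["eef_pos"]
    M=T@np.array(d["mount"]);return M[:3,3],M[:3,:3]@v
def plane(d,px,z,s=None):
    o,r=ray(d,px,s);return o+r*(z-o[2])/r[2]
def tri(rs):
    A=0;b=0
    for o,r in rs:
        r=r/np.linalg.norm(r);P=np.eye(3)-np.outer(r,r);A=A+P;b=b+P@o
    return np.linalg.solve(A,b)
E
python3 - <<'E'
from h import *
import pickle
np.set_printoptions(precision=4,suppress=True)
a=pickle.load(open("scene0.pkl","rb"))[1];b=pickle.load(open("side0.pkl","rb"))[1]
f=lambda x,y:((x+.5)/3-.5+215,(y+.5)/3-.5+165)
g=lambda x,y:((x+.5)/4-.5+205,(y+.5)/4-.5+195)
for n,p,z in [("cornL",(48,183),.012),("cornT",(212,112),.012),("cornR",(398,360),.012),("cornB",(215,460),.012),("post",(133,221),.082),("pivot",(291,247),.05),("cap",(158,112),.08),("blue",(99,70),.06),("redj",(416,430),.044),("boat",(288,522),.0)]:
    print(n,plane(a,f(*p),z))
print(plane(b,g(188,150),.082))
print("post tri",tri([ray(a,f(133,221)),ray(b,g(188,152))]),"cap tri",tri([ray(a,f(158,110)),ray(b,g(281,84))]))
E
```

```text
cornL [0.4617 0.015  0.012 ]
cornT [ 0.5927 -0.0073  0.012 ]
cornR [ 0.5531 -0.2394  0.012 ]
cornB [ 0.4192 -0.218   0.012 ]
post [ 0.4597 -0.0881  0.082 ]
pivot [ 0.5389 -0.1493  0.05  ]
cap [ 0.5272 -0.0276  0.08  ]
blue [0.529  0.0419 0.06  ]
redj [ 0.5125 -0.2891  0.044 ]
boat [ 0.431  -0.2719  0.    ]
[ 0.4604 -0.0967  0.082 ]
post tri [ 0.4625 -0.0836  0.0738] cap tri [ 0.5272 -0.0273  0.0814]
```

```bash
python3 - <<'E'
from h import *
import pickle
np.set_printoptions(precision=3,suppress=True)
a=pickle.load(open("scene0.pkl","rb"))[1];b=pickle.load(open("side0.pkl","rb"))[1]
print("cams",ray(a,(280,210))[0],ray(b,(280,210))[0])
for p in [(410,410),(440,340),(500,300),(450,330),(350,210),(205,285),(435,303),(510,310)]:
    print("scene",p,[plane(a,p,z)[:2] for z in (0,.1,.2,.3)])
for p in [(245,300),(250,410),(440,310),(300,270),(420,270),(380,330)]:
    print("side",p,[plane(b,p,z)[:2] for z in (0,.1,.2,.3)])
E
```

```text
cams [ 0.195 -0.459  0.731] [ 0.343 -1.01   0.585]
scene (410, 410) [array([ 0.474, -0.469]), array([ 0.436, -0.468]), array([ 0.398, -0.466]), array([ 0.36 , -0.465])]
scene (440, 340) [array([ 0.609, -0.425]), array([ 0.552, -0.43 ]), array([ 0.496, -0.434]), array([ 0.439, -0.439])]
scene (500, 300) [array([ 0.766, -0.453]), array([ 0.688, -0.454]), array([ 0.61 , -0.455]), array([ 0.532, -0.456])]
scene (450, 330) [array([ 0.639, -0.425]), array([ 0.578, -0.43 ]), array([ 0.518, -0.434]), array([ 0.457, -0.439])]
scene (350, 210) [array([ 0.696, -0.107]), array([ 0.628, -0.155]), array([ 0.559, -0.204]), array([ 0.491, -0.252])]
scene (205, 285) [array([ 0.345, -0.063]), array([ 0.324, -0.117]), array([ 0.304, -0.171]), array([ 0.283, -0.225])]
scene (435, 303) [array([ 0.661, -0.372]), array([ 0.597, -0.384]), array([ 0.534, -0.396]), array([ 0.47 , -0.408])]
scene (510, 310) [array([ 0.763, -0.479]), array([ 0.685, -0.476]), array([ 0.608, -0.473]), array([ 0.53 , -0.471])]
side (245, 300) [array([ 0.422, -0.231]), array([ 0.409, -0.364]), array([ 0.395, -0.498]), array([ 0.382, -0.631])]
side (250, 410) [array([ 0.39 , -0.512]), array([ 0.382, -0.597]), array([ 0.374, -0.683]), array([ 0.366, -0.768])]
side (440, 310) [array([ 0.794, -0.354]), array([ 0.717, -0.466]), array([ 0.64 , -0.579]), array([ 0.563, -0.691])]
side (300, 270) [array([ 0.559, -0.148]), array([ 0.522, -0.296]), array([ 0.485, -0.443]), array([ 0.448, -0.59 ])]
side (420, 270) [array([ 0.821, -0.212]), array([ 0.739, -0.349]), array([ 0.658, -0.485]), array([ 0.576, -0.621])]
side (380, 330) [array([ 0.655, -0.381]), array([ 0.602, -0.489]), array([ 0.549, -0.596]), array([ 0.495, -0.704])]
```

>>> drive_tool:
  series:
    - {"xyz": [0.5,-0.9,0],"angular": [0,0,0],"jaw": 1}
    - {"xyz": [0.5,-0.9,0],"angular": [0,0,0],"jaw": 1}
    - {"xyz": [0.5,-0.9,0],"angular": [0,0,0],"jaw": 1}
    - {"xyz": [0.5,-0.9,0],"angular": [0,0,0],"jaw": 1}
    - {"xyz": [0.5,-0.9,0],"angular": [0,0,0],"jaw": 1}
    - {"xyz": [0.5,-0.9,0],"angular": [0,0,0],"jaw": 1}
    - {"xyz": [0.5,-0.9,0],"angular": [0,0,0],"jaw": 1}

```text
time_s: 0.85
eef_pos: [0.2322, -0.2595, 0.227]
ee_rot: [-0.002, 0.989, 0.15, -0.0]
wrist_force: [1.6, -0.0, 1.4]
width: 0.998
```

>>> drive_tool:
  series:
    - {"xyz": [0.96,-0.44,0],"angular": [0,0,0],"jaw": 1}
    - {"xyz": [0.96,-0.44,0],"angular": [0,0,0],"jaw": 1}
    - {"xyz": [0.96,-0.44,0],"angular": [0,0,0],"jaw": 1}
    - {"xyz": [0.96,-0.44,0],"angular": [0,0,0],"jaw": 1}
    - {"xyz": [0.96,-0.44,0],"angular": [0,0,0],"jaw": 1}
    - {"xyz": [0.96,-0.44,0],"angular": [0,0,0],"jaw": 1}
    - {"xyz": [0,0,0],"angular": [0,0,0.14],"jaw": 1}
    - {"xyz": [0,0,0],"angular": [0,0,0.14],"jaw": 1}
    - {"xyz": [0,0,0],"angular": [0,0,0.14],"jaw": 1}
    - {"xyz": [0,0,0],"angular": [0,0,0.05],"jaw": 1}

```text
time_s: 1.85
eef_pos: [0.4266, -0.0737, 0.2265]
ee_rot: [-0.002, 0.995, -0.101, -0.0]
wrist_force: [-1.1, -0.1, 0.0]
width: 1.001
```

```bash
python3 - <<'E'
from station import sensors, optics
import cv2,pickle
s=sensors.observe();d=optics.snapshot("wrist");pickle.dump((s,d),open("w1.pkl","wb"));cv2.imwrite("pics/w1.png",d["image"]);print(s["eef_pos"],s["ee_rot"])
E
```

```text
[ 0.42662727 -0.0737453   0.22648063] [-1.96637787e-03  9.94893445e-01 -1.00911551e-01 -1.57825840e-04]
```

View pics/w1.png

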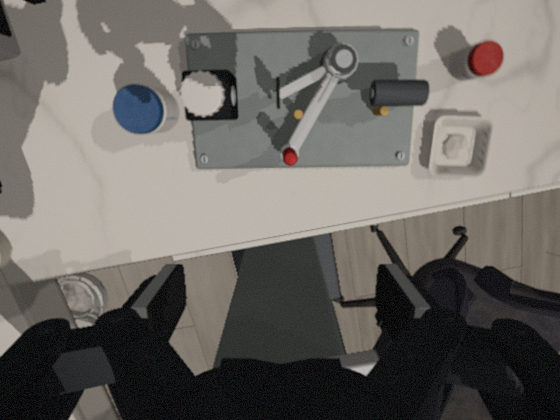

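The wrist view shows the whole station: cap near (204,94), red post top (291,157), pivot (342,59), and plate corners near (187,32), (418,28), (414,164) and (195,168).

```bash
python3 - <<'E'
from h import *
import pickle
np.set_printoptions(precision=4,suppress=True)
s,d=pickle.load(open("w1.pkl","rb"));im=d["image"]
hsv=cv2.cvtColor(im,cv2.COLOR_BGR2HSV)
red=((hsv[...,0]<8)|(hsv[...,0]>172))&(hsv[...,1]>120)
red[:,330:]=0
y,x=np.nonzero(red[130:180,270:310]);print("post px",x.mean()+270,y.mean()+130,len(x))
g=cv2.cvtColor(im,cv2.COLOR_BGR2GRAY)
roi=(g[60:125,180:240]>120).astype(np.uint8)
n,l,st,c=cv2.connectedComponentsWithStats(roi);k=[(st[i],c[i]+[180,60]) for i in range(1,n) if st[i,4]>100];print(k)
cs=[plane(d,p,.012,s) for p in [(187,32),(418,28),(414,164),(195,168)]]
C=np.mean(cs,0);print(np.array(cs),C)
yv=(cs[0]-cs[1]+cs[3]-cs[2])[:2];print(np.linalg.norm(cs[0]-cs[1]),np.linalg.norm(cs[0]-cs[3]));yv/=np.linalg.norm(yv);xv=np.array([yv[1],-yv[0]])
print("yaw",np.degrees(np.arctan2(yv[1],yv[0]))-90)
P=lambda a,b:C[:2]+xv*a/1e3+yv*b/1e3
print("pred cap",P(0,95),"post",P(-57,20),"open",P(-54,-83),"piv",P(30,-30))
print("cap",plane(d,(204,94),.081,s),"post",plane(d,(291,156.5),.082,s),"piv",plane(d,(342,59),.06,s))
cv2.imwrite("pics/w1z.png",cv2.resize(im[50:180,170:360],None,fx=4,fy=4,interpolation=cv2.INTER_CUBIC))
E
```

```text
post px 289.57754010695186 156.42245989304814 187
[(array([   0,   12,   45,   53, 1523], dtype=int32), array([199.5522,  97.1248]))]
[[ 0.5986 -0.0128  0.012 ]
 [ 0.5562 -0.2416  0.012 ]
 [ 0.4197 -0.2238  0.012 ]
 [ 0.4638  0.0157  0.012 ]] [ 0.5096 -0.1156  0.012 ]
0.23266315891462233 0.13779841896745873
yaw -10.487601087011626
pred cap [ 0.5269 -0.0222] post [ 0.4572 -0.0856] open [ 0.4414 -0.1874] piv [ 0.5336 -0.1506]
cap [ 0.5292 -0.0288  0.081 ] post [ 0.4628 -0.0908  0.082 ] piv [ 0.5356 -0.1517  0.06  ]
```

View pics/w1z.png

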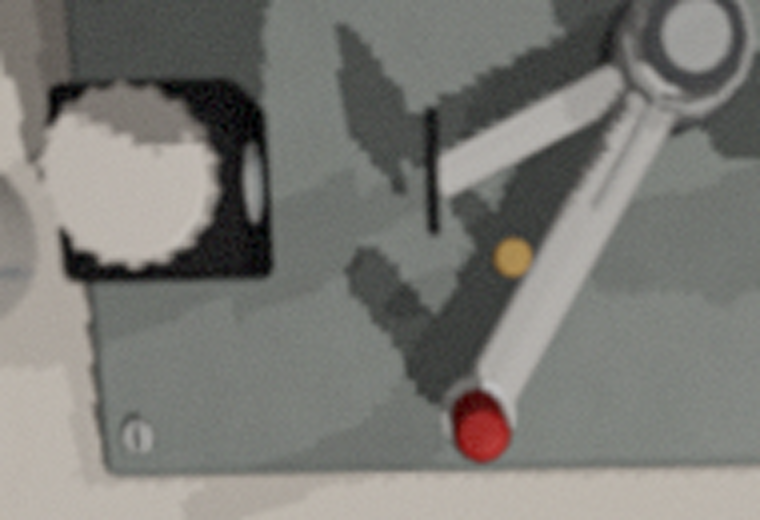

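>>> drive_tool:
  series:
    - {"xyz": [0.75,-0.55,0],"angular": [0,0,0],"jaw": 0}
    - {"xyz": [0.75,-0.55,0],"angular": [0,0,0],"jaw": 0}
    - {"xyz": [0.75,-0.55,0],"angular": [0,0,0],"jaw": 0}
    - {"xyz": [0,0,0.9],"angular": [0,0,0],"jaw": 0}
    - {"xyz": [0,0,0.9],"angular": [0,0,0],"jaw": 0}
    - {"xyz": [0,0,0.7],"angular": [0,0,0],"jaw": 0}
    - {"xyz": [0,0,0],"angular": [0,0,0],"jaw": 0}
  grip_force: 40

```text
time_s: 2.6
eef_pos: [0.5331, -0.0254, 0.1238]
ee_rot: [-0.001, 0.995, -0.098, 0.002]
wrist_force: [-0.5, 0.3, -0.5]
width: 0.001
```

```bash
python3 - <<'E'
from station import sensors, optics
import cv2,pickle
s=sensors.observe();d=optics.snapshot("wrist");pickle.dump((s,d),open("w2.pkl","wb"));cv2.imwrite("pics/w2.png",d["image"]);print(s["eef_pos"],s["ee_rot"],s["width"])
d=optics.snapshot("scene");cv2.imwrite("pics/s2.png",cv2.resize(d["image"][130:330,190:390],None,fx=3,fy=3))
E
```

```text
[ 0.53307521 -0.02535313  0.12381703] [-0.00142032  0.9952306  -0.09752487  0.0017121 ] 0.0013677368726238012
```

View pics/w2.png

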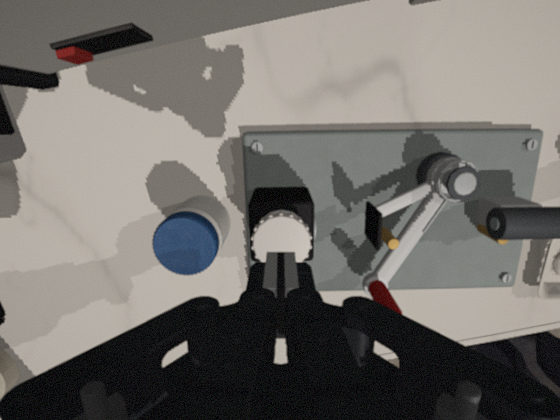

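View pics/s2.png

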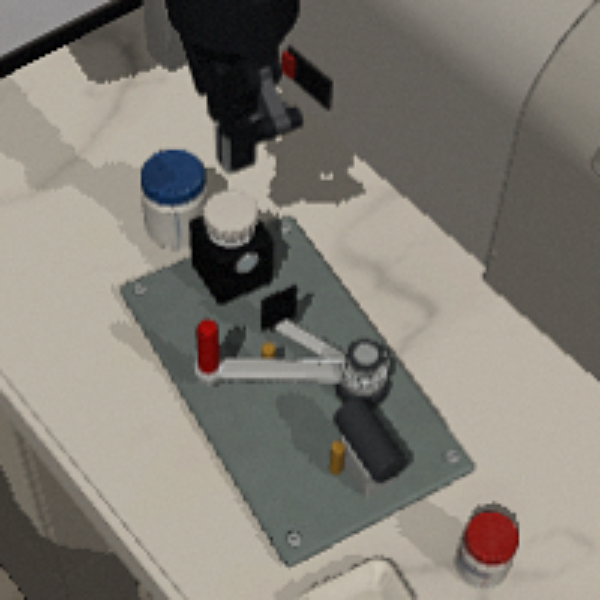

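The wrist view shows the cap from about x 251 to 314, centred near (282,238), with the closed fingertips just below it. In the scene crop the cap top is at (231,211).

```bash
python3 - <<'E'
from h import *
import pickle
np.set_printoptions(precision=4,suppress=True)
s,d=pickle.load(open("w2.pkl","rb"))
for p in [(251,238),(314,238),(282,209),(282,238)]: print(p,plane(d,p,.081,s))
a=pickle.load(open("scene0.pkl","rb"))[1]
f=lambda x,y:((x+.5)/3-.5+190,(y+.5)/3-.5+130)
q=f(231,211);print(plane(a,q,.081)); print("tri",tri([ray(a,q),ray(d,(282,238),s)]))
print("post",plane(a,f(207,326),.082),"blue",plane(a,f(174,178),.06))
E
```

```text
(251, 238) [ 0.5374 -0.0083  0.081 ]
(314, 238) [ 0.5299 -0.0461  0.081 ]
(282, 209) [ 0.5517 -0.0304  0.081 ]
(282, 238) [ 0.5337 -0.0269  0.081 ]
[ 0.5289 -0.0233  0.081 ]
tri [ 0.5312 -0.0245  0.0788]
post [ 0.4592 -0.0877  0.082 ] blue [0.5273 0.0396 0.06  ]
```

>>> drive_tool:
  series:
    - {"xyz": [0,0,0.5],"angular": [0,0,0],"jaw": 0}
    - {"xyz": [0,0,0.35],"angular": [0,0,0],"jaw": 0}
    - {"xyz": [0,0,0.1],"angular": [0,0,0],"jaw": 0}
    - {"xyz": [0,0,0.1],"angular": [0,0,0],"jaw": 0}

```text
time_s: 3.1
eef_pos: [0.5431, -0.0277, 0.0931]
ee_rot: [-0.0, 0.995, -0.097, 0.014]
wrist_force: [-0.2, 0.4, 0.8]
width: 0.0
```

>>> drive_tool:
  series:
    - {"xyz": [-0.25,0,0],"angular": [0,-0.027,0],"jaw": 0}
    - {"xyz": [0,0,0],"angular": [0,0,0],"jaw": 0}

```text
time_s: 3.3
eef_pos: [0.5335, -0.0259, 0.0948]
ee_rot: [-0.002, 0.995, -0.097, 0.0]
wrist_force: [0.2, 0.1, 0.8]
width: -0.001
```

```bash
python3 - <<'E'
from station import sensors
s=sensors.observe();print(s["eef_pos"],s["ee_rot"],s["qd"])
E
```

```text
[ 0.53352214 -0.02589613  0.09476988] [-1.73873828e-03  9.95237254e-01 -9.74663510e-02  3.08294850e-04] [-0.00106859 -0.0072416  -0.01859254  0.00105014 -0.01618826 -0.00101428]
```

Centred and level again. I'll go down in smaller, paused steps.

>>> drive_tool:
  series:
    - {"xyz": [-0.03,0,0.25],"angular": [0,0,0],"jaw": 0}
    - {"xyz": [0,0,0.05],"angular": [0,0,0],"jaw": 0}
    - {"xyz": [0,0,0.05],"angular": [0,0,0],"jaw": 0}

```text
time_s: 3.6
eef_pos: [0.5336, -0.0259, 0.0816]
ee_rot: [-0.002, 0.995, -0.097, 0.002]
wrist_force: [0.9, 0.5, 6.9]
width: -0.002
```

>>> drive_tool:
  series:
    - {"xyz": [-0.02,0,0.1],"angular": [0,-0.002,0],"jaw": 0}
    - {"xyz": [0,0,0.1],"angular": [0,0,0],"jaw": 0}
    - {"xyz": [0,0,0.1],"angular": [0,0,0],"jaw": 0}

```text
time_s: 3.9
eef_pos: [0.5338, -0.0259, 0.0741]
ee_rot: [-0.001, 0.995, -0.097, 0.003]
wrist_force: [-11.3, 0.9, 47.5]
width: -0.0
```

>>> drive_tool:
  series:
    - {"xyz": [0,0,0.02],"angular": [0,0,0],"jaw": 0}
    - {"xyz": [0,0,0],"angular": [0,0,0],"jaw": 0}
    - {"xyz": [0,0,0],"angular": [0,0,0],"jaw": 0}

```text
time_s: 4.2
eef_pos: [0.5344, -0.0259, 0.0752]
ee_rot: [-0.001, 0.995, -0.097, 0.004]
wrist_force: [-0.5, 0.0, -0.6]
width: -0.003
```

>>> drive_tool:
  series:
    - {"xyz": [0,0,-0.7],"angular": [0,0,0],"jaw": 0}
    - {"xyz": [0,0,-0.7],"angular": [0,0,0],"jaw": 0}
    - {"xyz": [-0.5,0.64,0],"angular": [0,0,0],"jaw": 0.7}
    - {"xyz": [-0.5,0.64,0],"angular": [0,0,0],"jaw": 0.7}
    - {"xyz": [-0.5,0.64,0],"angular": [0,0,0],"jaw": 0.7}
    - {"xyz": [0,0,0],"angular": [0,0,0],"jaw": 0.7}
    - {"xyz": [0,0,0],"angular": [0,0,0],"jaw": 0.7}

```text
time_s: 4.9
eef_pos: [0.458, -0.0911, 0.1287]
ee_rot: [-0.002, 0.995, -0.096, 0.001]
wrist_force: [0.1, 0.3, -0.6]
width: 0.698
```

```bash
python3 - <<'E'
from station import sensors, optics
import cv2,pickle
s=sensors.observe();d=optics.snapshot("wrist");pickle.dump((s,d),open("w3.pkl","wb"));cv2.imwrite("pics/w3.png",d["image"]);print(s["eef_pos"],s["ee_rot"],s["width"])
d=optics.snapshot("scene");pickle.dump(d,open("s3.pkl","wb"));cv2.imwrite("pics/s3.png",cv2.resize(d["image"][130:330,190:390],None,fx=3,fy=3))
E
```

```text
[ 0.45799534 -0.09114528  0.1287092 ] [-0.00155943  0.99535065 -0.09629355  0.00148694] 0.697841813904094
```

View pics/w3.png

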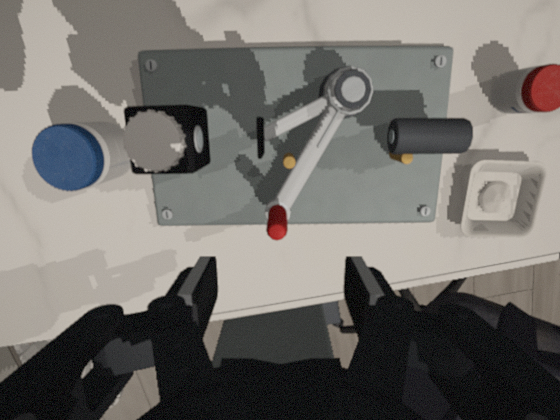

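View pics/s3.png

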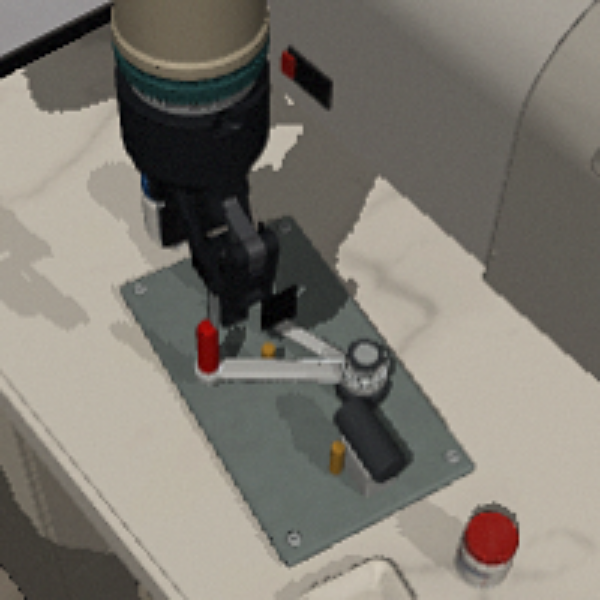

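The wrist view shows the post top at (277,231) between the open fingers.

```bash
python3 - <<'E'
from h import *
import pickle
np.set_printoptions(precision=4,suppress=True)
s,d=pickle.load(open("w3.pkl","rb"))
p=plane(d,(277,231),.082,s);q=s["ee_rot"];Rm=R.from_quat([q[1],q[2],q[3],q[0]]).as_matrix()
print(p,Rm.T@(p-s["eef_pos"]))
pv=plane(d,(352,89),.055,s);print("pivot",pv, "cap",plane(d,(155,139),.0745,s))
E
```

```text
[ 0.4623 -0.0902  0.082 ] [ 0.0039 -0.0016  0.0467]
pivot [ 0.5371 -0.1531  0.055 ] cap [ 0.531  -0.029   0.0745]
```

>>> drive_tool:
  series:
    - {"xyz": [0.08,-0.03,0.4],"angular": [0,0,0],"jaw": 0.7}
    - {"xyz": [0,0,0.4],"angular": [0,0,0],"jaw": 0.7}
    - {"xyz": [0,0,0.4],"angular": [0,0,0],"jaw": 0.7}
    - {"xyz": [0,0,0.3],"angular": [0,0,0],"jaw": 0.7}
    - {"xyz": [0,0,0],"angular": [0,0,0],"jaw": 0.7}

```text
time_s: 5.5
eef_pos: [0.4677, -0.0873, 0.0663]
ee_rot: [-0.002, 0.996, -0.093, 0.003]
wrist_force: [-1.0, 0.1, 0.3]
width: 0.701
```

>>> drive_tool:
  series:
    - {"xyz": [-0.14,0.07,0.15],"angular": [0,-0.005,0.005],"jaw": 0.7}
    - {"xyz": [-0.02,0,0.14],"angular": [0,0,0],"jaw": 0.7}
    - {"xyz": [0,0,0],"angular": [0,0,0],"jaw": 0.7}

```text
time_s: 5.8
eef_pos: [0.4622, -0.0882, 0.0543]
ee_rot: [-0.002, 0.995, -0.095, 0.001]
wrist_force: [-0.7, -0.3, 1.2]
width: 0.692
```

>>> drive_tool:
  series:
    - {"xyz": [0,0,0],"angular": [0,0,0],"jaw": 0.3}
    - {"xyz": [0,0,0],"angular": [0,0,0],"jaw": 0}
    - {"xyz": [0,0,0],"angular": [0,0,0],"jaw": 0}
    - {"xyz": [0,0,0],"angular": [0,0,0],"jaw": 0}
    - {"xyz": [0,0,0],"angular": [0,0,0],"jaw": 0}
  grip_force: 40

```text
time_s: 6.3
eef_pos: [0.4628, -0.0892, 0.0554]
ee_rot: [-0.001, 0.996, -0.095, 0.002]
wrist_force: [0.8, -0.3, -2.9]
width: 0.148
```

```bash
python3 - <<'E'
from station import sensors, optics
import cv2,pickle
s=sensors.observe();d=optics.snapshot("wrist");pickle.dump((s,d),open("w4.pkl","wb"));cv2.imwrite("pics/w4.png",d["image"]);print(s["eef_pos"],s["ee_rot"],s["width"],s["wrist_force"])
d=optics.snapshot("scene");cv2.imwrite("pics/s4.png",cv2.resize(d["image"][130:330,190:390],None,fx=3,fy=3))
E
```

```text
[ 0.46279202 -0.08915699  0.05540862] [-0.00125476  0.99550744 -0.09465058  0.0021497 ] 0.14794818822849148 [ 0.75584492 -0.32226418 -2.85227686]
```

View pics/w4.png

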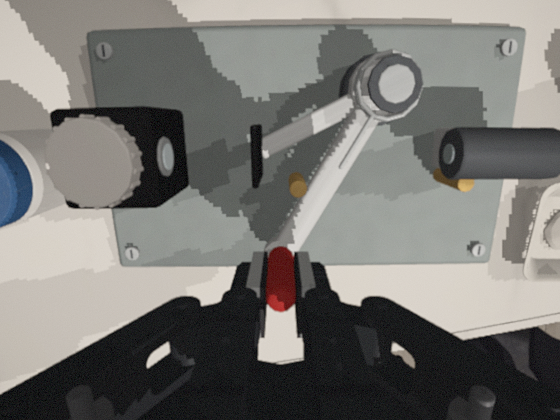

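View pics/s4.png

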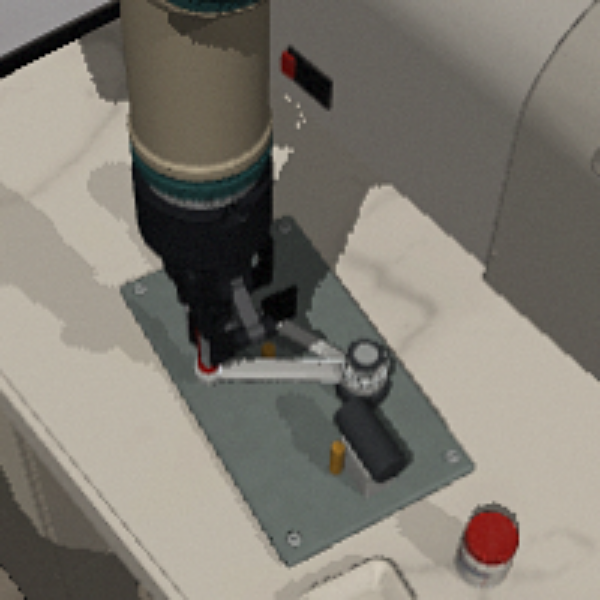

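Post pinched. Its width reads about 12.6 mm, and the view shows it between the pads. I'll swing the first half of the arc.

>>> drive_tool:
  series:
    - {"xyz": [-0.13,0.25,0],"angular": [0,0,0],"jaw": 0}
    - {"xyz": [-0.1,0.26,0],"angular": [0,0,0],"jaw": 0}
    - {"xyz": [-0.07,0.27,0],"angular": [0,0,0],"jaw": 0}
    - {"xyz": [-0.04,0.28,0],"angular": [0,0,0],"jaw": 0}
    - {"xyz": [-0.01,0.28,0],"angular": [0,0,0],"jaw": 0}

```text
time_s: 6.9
eef_pos: [0.4388, -0.1308, 0.0552]
ee_rot: [-0.011, 0.995, -0.096, 0.003]
wrist_force: [2.8, 7.5, 2.3]
width: 0.149
```

```bash
cat > ang.py <<'E'
from station import sensors
import numpy as np
s=sensors.observe();p=s["eef_pos"]
pv=np.array([.5394,-.1541]);d=p[:2]-pv
a0=np.arctan2(-.0892+.1541,.4628-.5394)
print("angle",(np.arctan2(d[1],d[0])-a0)%(2*np.pi),"r",np.hypot(*d),p,s["ee_rot"],s["width"],s["wrist_force"])
E
python3 ang.py
```

```text
angle 0.47497114524178174 r 0.10331714904622313 [ 0.438755   -0.13075438  0.05518802] [-0.0105728   0.99534017 -0.09580677  0.0026867 ] 0.14869669600202107 [2.84297886 7.53285793 2.34368107]
```

>>> drive_tool:
  series:
    - {"xyz": [0.02,0.28,0],"angular": [-0.01,0,0],"jaw": 0}
    - {"xyz": [0.05,0.28,0],"angular": [-0.01,0,0],"jaw": 0}
    - {"xyz": [0.08,0.28,0],"angular": [-0.005,0,0],"jaw": 0}
    - {"xyz": [0.1,0.27,0],"angular": [0,0,0],"jaw": 0}

```text
time_s: 7.3
eef_pos: [0.4348, -0.1664, 0.0552]
ee_rot: [-0.008, 0.995, -0.098, -0.003]
wrist_force: [-1.4, 8.3, 5.8]
width: 0.142
```

```bash
python3 ang.py
```

```text
angle 0.8204040492858944 r 0.10531879730028201 [ 0.43480744 -0.16644689  0.05515406] [-0.0080186   0.99513543 -0.09813432 -0.00329273] 0.14238036540826962 [-1.40797888  8.32840003  5.77566843]
```

>>> drive_tool:
  series:
    - {"xyz": [0.15,0.26,0],"angular": [-0.005,0,0],"jaw": 0}
    - {"xyz": [0.16,0.26,0],"angular": [-0.005,0,0],"jaw": 0}
    - {"xyz": [0.16,0.25,0],"angular": [0,0,0],"jaw": 0}

```text
time_s: 7.6
eef_pos: [0.4397, -0.1903, 0.0551]
ee_rot: [-0.013, 0.995, -0.099, -0.012]
wrist_force: [-0.5, 9.7, 7.6]
width: 0.145
```

```bash
python3 ang.py
```

```text
angle 1.05088519686519 r 0.10608706761302253 [ 0.4396716  -0.19027613  0.05505954] [-0.01280943  0.9949384  -0.09897563 -0.01171853] 0.1450157564988449 [-0.52960913  9.68646044  7.59987856]
```

>>> drive_tool:
  series:
    - {"xyz": [0.15,0.2,0],"angular": [-0.015,0.01,0],"jaw": 0}
    - {"xyz": [0.1,0.15,0],"angular": [-0.005,0.01,0],"jaw": 0}

```text
time_s: 7.8
eef_pos: [0.44, -0.1915, 0.0549]
ee_rot: [-0.016, 0.995, -0.103, -0.01]
wrist_force: [-0.0, 18.5, 12.9]
width: 0.147
```

```bash
python3 ang.py; python3 - <<'E'
from station import sensors, optics
import cv2,pickle
s=sensors.observe();d=optics.snapshot("wrist");pickle.dump((s,d),open("w5.pkl","wb"));cv2.imwrite("pics/w5.png",d["image"])
d=optics.snapshot("scene");cv2.imwrite("pics/s5.png",cv2.resize(d["image"][130:330,190:390],None,fx=3,fy=3))
E
```

```text
angle 1.062598363170789 r 0.10623514286535853 [ 0.43996357 -0.19149388  0.05489777] [-0.01578654  0.99453727 -0.10265422 -0.01041668] 0.1473540377402454 [-0.03949694 18.48851432 12.92887726]
```

View pics/w5.png

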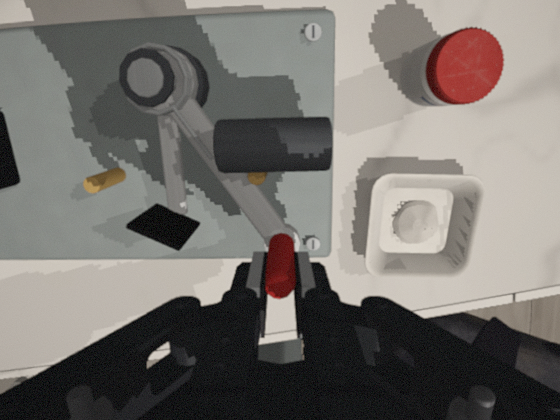

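View pics/s5.png

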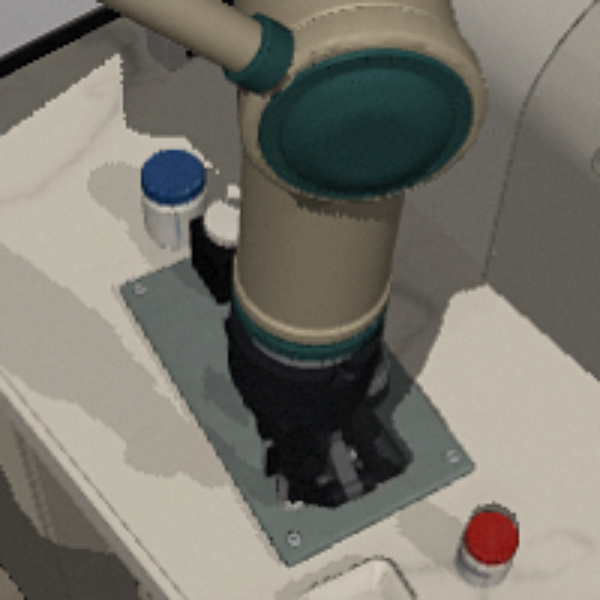

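```bash
python3 ang.py; python3 - <<'E'
from h import *
import pickle
np.set_printoptions(precision=4,suppress=True)
def A(f,post,piv):
    s,d=pickle.load(open(f,"rb"));a=plane(d,post,.082,s);b=plane(d,piv,.058,s);v=(a-b)[:2];print(a,b,np.hypot(*v));return np.arctan2(v[1],v[0])%(2*np.pi)
def cc(f,box):
    d=pickle.load(open(f,"rb"))[1]["image"]
a3=A("w3.pkl",(277,231),(352,89));a5=A("w5.pkl",(279,287),(148,78));print(a5-a3)
a4=A("w4.pkl",(282,301),(395,83));print(a5-a4)
E
```

```text
angle 1.063120916899508 r 0.1062365125245462 [ 0.43998184 -0.19154632  0.05488548] [-0.01569545  0.99452464 -0.10281021 -0.01022029] 0.14605598906929573 [-1.0313024  18.97409176 13.85182121]
[ 0.4623 -0.0902  0.082 ] [ 0.537  -0.1524  0.058 ] 0.09719861641175404
[ 0.4468 -0.1936  0.082 ] [ 0.5361 -0.1575  0.058 ] 0.09633090097464742
1.078866853082526
[ 0.4622 -0.0902  0.082 ] [ 0.5376 -0.1517  0.058 ] 0.09721890152762029
1.0686690788141728
```

>>> drive_tool:
  series:
    - {"xyz": [0.12,0.16,-0.01],"angular": [0,0,0],"jaw": 0}
    - {"xyz": [0.12,0.16,-0.01],"angular": [0,0,0],"jaw": 0}
    - {"xyz": [0.12,0.16,-0.01],"angular": [0,0,0],"jaw": 0}

```text
time_s: 8.2
eef_pos: [0.4397, -0.191, 0.0551]
ee_rot: [-0.036, 0.994, -0.105, -0.022]
wrist_force: [-2.9, 18.4, 11.3]
width: 0.148
```

```bash
python3 ang.py; python3 - <<'E'
from station import sensors, optics
import cv2,pickle
s=sensors.observe();d=optics.snapshot("wrist");pickle.dump((s,d),open("w6.pkl","wb"));cv2.imwrite("pics/w6.png",d["image"])
cv2.imwrite("pics/w6z.png",cv2.resize(d["image"][100:310,100:350],None,fx=2.8,fy=2.8,interpolation=cv2.INTER_CUBIC))
E
```

```text
angle 1.0576127665877468 r 0.10628627145612739 [ 0.43973043 -0.19101543  0.05509491] [-0.03565235  0.9935474  -0.10540411 -0.02196471] 0.14754521117639569 [-2.94772826 18.44414678 11.27312601]
```

View pics/w6z.png

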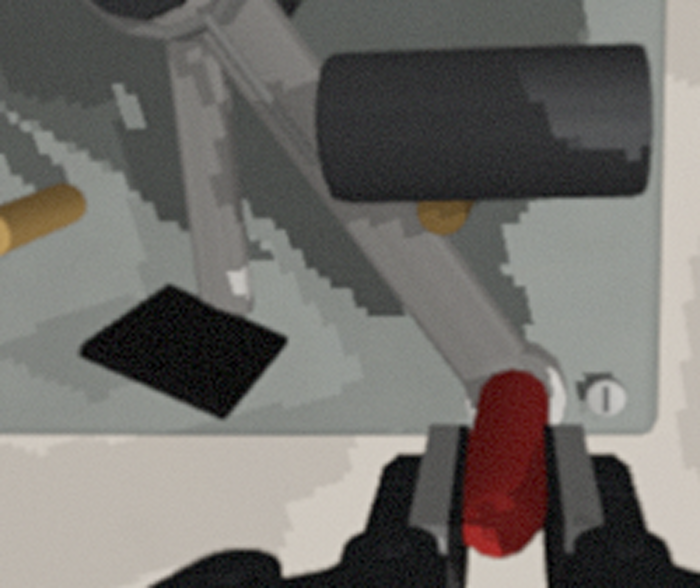

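```bash
python3 - <<'E'
from station import sensors, optics
import numpy as np
np.set_printoptions(precision=4,suppress=True)
for i in range(8):
    d=optics.snapshot("side");s=sensors.observe();print(s["time_s"],s["eef_pos"],s["width"],s["wrist_force"],abs(s["qd"]).max())
import cv2;cv2.imwrite("pics/side7.png",cv2.resize(d["image"][180:330,190:340],None,fx=4,fy=4))
E
```

```text
8.3 [ 0.4397 -0.191   0.0551] 0.141963501729322 [-2.5782 18.6002 12.0378] 0.01263122454153397
8.35 [ 0.4397 -0.191   0.0551] 0.1419137393524168 [-1.295  19.4573 10.7777] 0.006152108115682433
8.4 [ 0.4397 -0.191   0.0551] 0.13827716400700454 [-2.0733 18.2733 10.5775] 0.004468441480420481
8.45 [ 0.4397 -0.191   0.0551] 0.14739485429203003 [-1.4231 19.6103 10.7536] 0.0022573637818956624
8.5 [ 0.4397 -0.191   0.0551] 0.14660710163507928 [-1.4112 19.1456 10.0075] 0.0017766841577169397
8.55 [ 0.4397 -0.191   0.0551] 0.1486781617405067 [-1.6023 19.093  10.0617] 0.003041257399157806
8.6 [ 0.4398 -0.191   0.0551] 0.14586596308345232 [-1.8269 17.3015 10.1144] 0.0018164719757009717
8.65 [ 0.4397 -0.191   0.0551] 0.14191417336915513 [-2.4018 18.1061 10.5144] 0.0016406834944285443
```

View pics/side7.png

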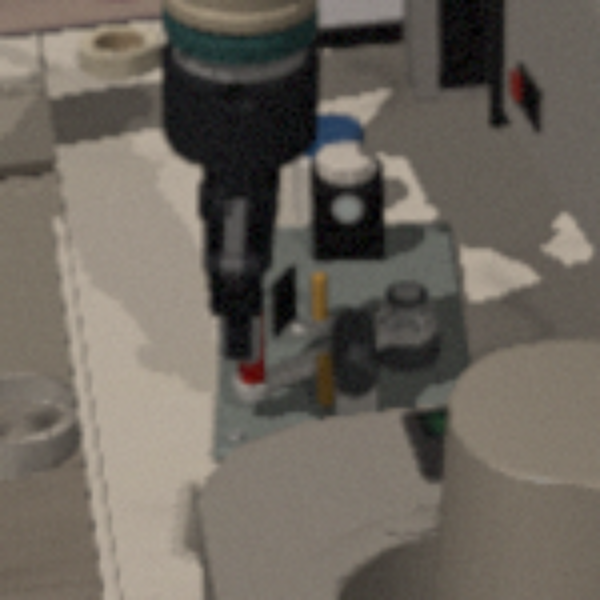

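The side view shows the arm against the front peg near (325,370). The cap sits lower on the block, and the pose and push are steady. I'll hand the job in.

```bash
python3 -c "
from station import sign_off
print(sign_off())"
```

```text
the job is handed in; nothing more can be done
None
```

I pressed the cap home with the shutter closed, then pinched the red post, swung the arm to its open stop and handed the job in at about 8.7 s while still holding it there.

**Cap:** The TCP reached 74.1 mm under a push of about 47 N, against 74.5 mm for fully home. It read 75.2 mm once the load came off. The later side view shows the cap seated low on the block.

**Shutter:**
- Three extra pushes did not move the arm any further, and the wrist picture shows it against the brass peg.
- The hold was steady over the last 0.4 s, with the fingers about 12 mm apart on the post and about 18 N of steady push along y.
- My angle estimates spread from 1.06 rad (TCP) to 1.07–1.08 rad (pictures) against the 1.10 rad stop. I put the spread down to calibration error and a gripper tilt of about 4–5° built up by the final pushes.

**Jars and boat:** I saw no sign of movement in the last pictures that showed them, but I did not measure their final positions.

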